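# Make up two piston gauging kits on their carriers

## Task

Make up the two gauging kits from the stock on the plywood sheet: on the blue carrier stand the large bright piston, crown up, in the middle of the large round pad and the wide bright clamp, stud up, in the middle of the small round pad, and lay the steel setting block flat on the bright landing, its long side along the long stop, slid fully home against both stops. On the red carrier stand the small dark piston, crown up, in the middle of the large pad and the small black clamp, stud up, in the middle of the small pad. Set the pistons down, do not drop them, and leave the brass roller bearing, which belongs to neither kit, where it lies.

Things in the scene. Friction and masses are not known exactly. Their poses are not given: they have to be found in the camera images.
- carrier_blue: Blue fixed plate, 190 x 170 x 12 mm; origin centre of underside, z up. Flush grey rubber pads: large (diameter 84) centred at local x +47, y -15 mm; small (64) at x -55, y -45. In the -x, +y corner a bright landing with two 8 mm high dark stops: long one along x, inner face y = +70; end one along y, inner face x = -80. The block's centre when home on both: x -52, y +52.
- carrier_red: Red fixed plate, the same as the blue one in every size: 190 x 170 x 12 mm, origin centre of underside, z up; top face at 12 mm; large pad (diameter 84 mm) centred at local x +47, y -15 mm, small pad (64 mm) at x -55, y -45 mm. Its landing and stops (80 and 40 mm long, as on the blue) stay empty.
- piston_large: The large engine piston: bright bare aluminium, flat crown, two rings, a plain cylinder 60 mm in diameter and 56 mm tall, about 0.2 kg. It stands crown up on its skirt; origin at the centre of its underside, z up. The stock starts on a plywood sheet 6 mm thick.
- piston_small: The small engine piston: dark grey coated, slightly domed crown, two rings, a cylinder 44 mm in diameter and 48 mm tall, about 0.1 kg. It stands crown up; origin at the centre of its underside, z up.
- clamp_wide: The wide piston clamp: bright plated steel disc 52 mm in diameter and 8 mm thick, on it a hex nut 24 mm across flats up to 20 mm, and an upright threaded stud 12 mm in diameter whose top is 48 mm above the underside; about 0.2 kg. Take it by the stud. Origin at the centre of its underside, z up along the stud.
- clamp_small: The small piston clamp: black steel disc 36 mm in diameter and 8 mm thick, on it a hex nut 19 mm across flats up to 20 mm, and an upright stud 10 mm in diameter whose top is 46 mm above the underside; about 0.1 kg. Take it by the stud. Origin at the centre of its underside, z up along the stud.
- setting_block: The setting block: bright steel, 56 (local x) x 36 (local y) x 32 mm high, two small dark holes in its top, about 0.45 kg. Origin at the centre of its underside. Sliding it takes up to 6 N, more if pressed down. The stops are 8 mm high: gripped across its 36 mm width with the fingertips more than 8 mm above its underside, the fingers pass over them.
- roller_bearing: A brass-coloured roller bearing, a plain ring 32 mm in diameter with a 20 mm hole, 14 mm high, lying flat at one edge of the plywood sheet; origin at the centre of its underside. It belongs to neither kit. (A small steel socket, 22 mm across and 28 mm tall, stands near the opposite edge.)
Things that resemble listed ones, but are neither listed nor needed, are in the scene too. Leave any turquoise look-alike of the setting_block alone.

How it is judged:
By the outcome, as a careful person would: the job done as asked, in the order asked, and still so for the second after the job is handed in, with the robot touching nothing.
It also fails if it takes over 125 s, if anything falls off the work surface, if the arm or the gripper's body presses on something with over 40 N, if the wrist force passes 120 N, or if a joint passes its speed limit or range.

## Robot

A 6-joint arm with a two-finger parallel gripper is mounted at the origin on the work surface. World frame = base frame: x ahead of the robot, y to its left, z up, the work surface at z = 0. Lengths are in mm, angles in degrees, forces in N, time in s.
With the tool pointing down it reaches from about 300 to 875 mm from the base axis. Payload 6.4 kg.
Tool frame: the origin (TCP) lies at the very end of the fingers, on their centre line; the grasp point (between the pads) lies bot.pinch_z behind it (bot.pinch_z is the distance from the TCP to the grasp point, in mm); z points along the fingers, y is the line along which they close (so a half turn about z gives the same grasp; the last joint's range is limited). The gripper opens to 85 mm and grips with 20 to 120 N. Pads are 22 mm wide; open, the fingers measure 114 mm over their backs; the gripper's body (76 mm by 85 mm) begins 54 mm behind the grasp point. The pads swing forward as they close: fully open they stand 13 mm farther back than shut.
Start: joints at [63.352, 10.359, 92.074, -0, 77.567, -11.82], TCP at [147.142, 555.869, 231.288] pointing down, gripper open.
Joint ranges: [-171.53, 171.53], [-51.25, 118.39], [17.06, 147.69], [-65.23, 245.23], [0, 150.52], [-178.68, 178.68]. Speed limits (degrees/s): [147.25, 147.25, 172.46, 180, 180, 180].

## Interface

Orientations are given as [roll, pitch, yaw] about the fixed x, y, z axes, in that order (R = Rz(yaw) Ry(pitch) Rx(roll)).
In Python, from station import bot, sensors, imaging, job_done gives the robot as it stands. The module is installed in compiled form; this text tells all that it offers. Calls block until the motion is done:
- bot.move_pose(position, orientation): joint-space move of the TCP to a pose.
- bot.move_l(position, velocity=150, orientation=None): straight line of the TCP; orientation=None keeps the orientation; velocity is the mean speed in mm/s.
- bot.move_j(angles): joint-space move.
- bot.grip(opening, grip_force=None): opening from 0.0 (shut) to 1.0 (fully open); grip_force is the grip in N (None keeps the last); returns when the fingers have stopped.
- bot.wait(seconds).
- bot.ik(position, orientation): joint angles nearest the present ones, or None.
- sensors.sense(): the state.
- imaging.snapshot(name): name is "side" or "top"; returns (picture, depth): 420x560x3 uint8, red, green, blue; 420x560 float32, mm along the optical axis (not along the pixel's ray), 0 where there is no reading.
- imaging.calibration(name): a dict with "K" (3x3 intrinsics, pixels), "position" and "attitude" of the camera in the world. Camera axes: x right, y down, z forward; pixel columns grow to the right and rows downward; lengths in mm; the calibration is good to about 2 mm. A picture is of the moment at which its call begins. calibration takes no time and is no camera call.
A pose or a line that the arm cannot do raises bot.PlanningError and nothing moves.
- job_done(): hands the job in; it is judged then, once.
Trained networks look in the newest picture that a camera, given by its name, has taken for a name from the list of things; names that differ only in an ending like _2 or _b are one class to them, and where a whole thing is asked for, a point or a joint stands for the part that bears it (a point fixed in the world has none). Each returns a list of dicts, best first, with "confidence" (0 to 1); they miss things now and then, are a little off and sometimes report something else, mostly with a low value. They report only what shows in the picture. A call takes as long as a camera call. They do not tell look-alikes from the thing itself.
- imaging.find_in(camera, thing): "position" ([x, y, z] in mm, in the coordinates of the camera as it stood for that picture, good to about 4 mm: the middle of the surface that is visible of it).
- imaging.place_of(camera, thing): "position" ([x, y, z] in mm, in the coordinates of the camera as it stood for that picture, good to about 4 mm: a listed point, or the origin of a listed thing).
The state is a dict: "clock": time; "qpos": joint angles; "joint_vel": joint speeds; "joint_torque": joint torques, N m; "ee_pos": TCP position; "tool_rot": TCP orientation; "force": force on the tool from outside, world axes, zero at the start; "wrist_torque": the same for the moment, N m; "width": opening from 0.0 (shut) to 1.0 (fully open); "grip_force": force on a finger pad.
Only numpy, scipy, OpenCV 4.12 (cv2) and the standard library are available. Lean on these libraries where they do the work, as an engineer would, in place of code of your own. Each camera call takes 0.05 s, during which the arm holds its last target. There are 200 camera calls.

## Working session

There is one attempt and no reset: what is moved stays moved. The work goes in short steps, each a Python script; the robot and the scene stay as the last script left them, time stands still between calls to the robot, and variables do not carry over. Pictures are saved under pics/ and viewed, at most 14 in all, crops included, and the job is handed in when it is done.

```bash
mkdir -p pics
cat > h.py <<'E'
import numpy as np, cv2
from station import bot, sensors, imaging, job_done
from scipy.spatial.transform import Rotation as R
def cal(n):
    c=imaging.calibration(n); a=np.array(c["attitude"])
    Rm=a if a.shape==(3,3) else R.from_euler('xyz',a,degrees=True).as_matrix()
    return np.array(c["K"]),np.array(c["position"]),Rm
def world(n,p):
    K,t,Rm=cal(n); return Rm@np.array(p)+t
def cloud(n,d):
    K,t,Rm=cal(n); v,u=np.mgrid[:d.shape[0],:d.shape[1]]
    P=np.stack([(u-K[0,2])/K[0,0]*d,(v-K[1,2])/K[1,1]*d,d],-1)@Rm.T+t
    P[d<=0]=np.nan; return P
def snap(n,f=None):
    im,d=imaging.snapshot(n)
    if f: cv2.imwrite(f'pics/{f}.png',im[:,:,::-1]); np.save(f'pics/{f}.npy',d)
    return im,d
E
python3 - <<'E'
from h import *
for n in("top","side"):
    snap(n,n+"0"); print(imaging.calibration(n))
    for t in "carrier_blue carrier_red piston_large piston_small clamp_wide clamp_small setting_block roller_bearing".split():
        print(n,t,[(world(n,r["position"]).round(0).tolist(),round(r["confidence"],2)) for r in imaging.place_of(n,t)])
print(bot.pinch_z,sensors.sense())
E
```

```text
{'K': array([[540.52240138,   0.        , 283.59560802],
       [  0.        , 540.52240138, 214.03811835],
       [  0.        ,   0.        ,   1.        ]]), 'position': array([ 4.54175195e+02, -7.19303467e-01,  1.39785427e+03]), 'attitude': array([-173.427774  ,    0.26719224,  -88.87347074])}
top carrier_blue [([460.0, -291.0, -4.0], 0.85)]
top carrier_red [([490.0, 287.0, 0.0], 0.89)]
top piston_large [([448.0, 62.0, 4.0], 0.57)]
top piston_small [([440.0, -100.0, 4.0], 0.81)]
top clamp_wide []
top clamp_small [([562.0, -6.0, 6.0], 0.44)]
top setting_block [([671.0, 237.0, -1.0], 0.66), ([770.0, 219.0, -0.0], 0.61), ([653.0, -105.0, 7.0], 0.22)]
top roller_bearing [([577.0, 127.0, 8.0], 0.56)]
{'K': array([[401.22257555,   0.        , 287.75349912],
       [  0.        , 401.22257555, 211.93295955],
       [  0.        ,   0.        ,   1.        ]]), 'position': array([112.67809596, 559.20145891, 505.79941921]), 'attitude': array([-121.48136288,   -1.09403235, -139.0854143 ])}
side carrier_blue [([459.0, -286.0, -1.0], 0.59)]
side carrier_red [([491.0, 292.0, 3.0], 0.76), ([44
[... 485 characters left out ...]
8.700000000000003 {'clock': 0.9, 'qpos': array([ 6.33514523e+01,  1.03577986e+01,  9.20761031e+01, -2.16696789e-04,
        7.75661560e+01, -1.18209197e+01]), 'joint_vel': array([-0.02117783, -0.04199407,  0.07993333, -0.19018931,  0.11017557,
       -0.01332669]), 'joint_torque': array([ 8.92706589e-05, -4.44823158e+01, -3.51686132e+01, -2.40320296e-04,
        7.46860696e-04, -5.11088516e-06]), 'ee_pos': array([147.14349912, 555.85892612, 231.28593057]), 'tool_rot': array([-1.79999900e+02,  1.95288029e-04,  1.65172419e+02]), 'force': array([ 0.36033569, -0.79553089,  0.19797469]), 'wrist_torque': array([-0.054251  ,  0.00587249,  0.03782954]), 'grip_force': 0.0, 'width': 1.003020966175336}
```

View pics/top0.png

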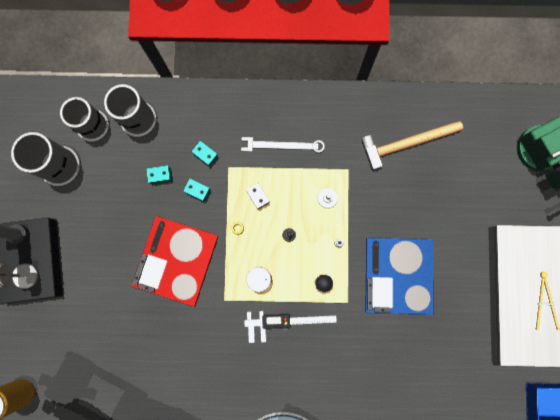

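View pics/side0.png

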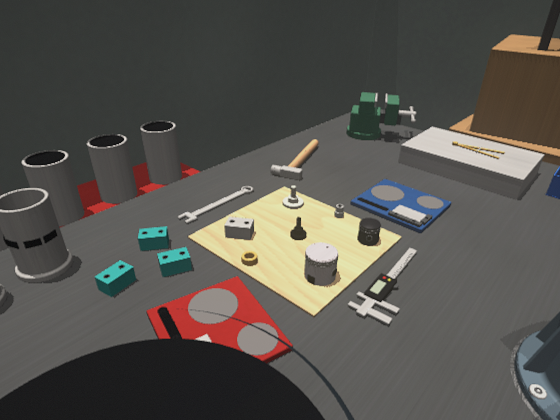

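The top view shows the plywood with the block at (258,196), wide clamp (328,198), small clamp (289,235), large piston (259,280), small piston (324,283), bearing (238,228) and socket (338,243). The red carrier is at (175,261), rotated, and the blue one at (400,276). Next I'll measure them precisely.

```bash
cat >> h.py <<'E'
def ray(n,uv,z):
    K,t,Rm=cal(n); uv=np.atleast_2d(uv).astype(float)
    d=np.c_[(uv[:,0]-K[0,2])/K[0,0],(uv[:,1]-K[1,2])/K[1,1],np.ones(len(uv))]@Rm.T
    return t+d*((z-t[2])/d[:,2])[:,None]
def px(n,m,z):
    v,u=np.nonzero(m); return ray(n,np.c_[u,v],z)[:,:2]
def near(P,x,y,r): return np.hypot(P[...,0]-x,P[...,1]-y)<r
def biggest(m):
    k,l,s,_=cv2.connectedComponentsWithStats(m.astype(np.uint8)); return l==1+s[1:,4].argmax()
def carrier(n,im,P,x,y,blue):
    i=im.astype(int); a,b=(2,0) if blue else (0,2)
    col=biggest((i[...,a]>1.6*i[...,b]+20)&(i[...,a]>1.6*i[...,1])&near(P,x,y,160))
    hull=np.zeros(col.shape,np.uint8); c,_=cv2.findContours(col.astype(np.uint8),0,1)
    pts=ray(n,c[0][:,0],12)[:,:2]
    rect=cv2.minAreaRect(pts.astype(np.float32))
    cv2.drawContours(hull,[cv2.convexHull(c[0])],0,1,-1)
    out=[]
    mn,mx=im.min(2).astype(int),im.max(2).astype(int)
    m=((mx-mn<45)&(mn>95)&(mn<215)&(hull>0)).astype(np.uint8)
    k,l,s,_=cv2.connectedComponentsWithStats(m,connectivity=4)
    for j in 1+np.argsort(-s[1:,4])[:3]:
        q=px(n,l==j,12); (e,ax,an)=cv2.fitEllipse(cv2.findContours((l==j).astype(np.uint8),0,1)[0][0])
        out.append((q.mean(0).round(1).tolist(),int(s[j,4]),ray(n,[e],12)[0,:2].round(1).tolist()))
    hp=px(n,hull,12)
    return hp.mean(0).round(1),cv2.minAreaRect(hp.astype(np.float32)),out
E
python3 - <<'E'
from h import *
im=cv2.imread('pics/top0.png')[:,:,::-1]; d=np.load('pics/top0.npy'); P=cloud('top',d)
print(carrier('top',im,P,460,-290,True)); print(carrier('top',im,P,490,288,False))
z=P[...,2]
for nm,x,y,zt in (("pl",445,62,62),("ps",441,-95,54),("cw",655,-105,54),("cs",562,-2,52),("blk",660,77,38),("brg",573,128,20)):
    m=near(P,x,y,45); zz=z[m]; 
    t=m&(z>zt-5); q=px('top',t,zt)
    disk=m&(z>9)
    print(nm,"zmed ply",np.nanmedian(zz).round(1),"top",np.nanmax(zz).round(1),np.nanmedian(z[t]).round(1),t.sum(),q.mean(0).round(1) if len(q) else None, cv2.minAreaRect(q.astype(np.float32)) if len(q) else None, "low",disk.sum(),np.nanmean(P[disk],0).round(1))
print(np.nanstd(z[near(P,500,50,20)]))
b=cv2.resize(im[150:320,130:440],None,fx=2.5,fy=2.5,interpolation=cv2.INTER_CUBIC);cv2.imwrite('pics/c1.png',b[:,:,::-1])
E
```

```text
(array([ 467.9, -294.1]), ((462.5105895996094, -287.4900817871094), (168.45018005371094, 189.7979736328125), 89.32889556884766), [([509.0, -304.6], 847, [508.9, -304.6]), ([406.7, -333.4], 509, [406.7, -333.4]), ([446.5, -215.5], 27, [446.0, -215.1])])
(array([492.1, 278.3]), ((489.1536865234375, 285.837158203125), (173.1246795654297, 193.39662170410156), 73.43266296386719), [([529.5, 258.4], 791, [529.5, 258.4]), ([423.4, 258.9], 461, [423.4, 258.9]), ([418.1, 338.2], 15, [417.1, 336.9])])
pl zmed ply 12.4 top 73.7 62.3 460 [445.2  68. ] ((445.1050720214844, 68.16386413574219), (57.28754425048828, 56.93214797973633), 46.39266586303711) low 546 [444.7  65.8  55.9]
ps zmed ply 7.4 top 59.0 52.1 190 [438.9 -94. ] ((438.45794677734375, -94.39968872070312), (41.624847412109375, 39.451698303222656), 0.7335000038146973) low 369 [440.1 -94.6  39.3]
cw zmed ply 7.9 top 58.4 54.0 19 [ 656.8 -102. ] ((656.5789184570312, -102.01087951660156), (10.192981719970703, 10.043530464172363), 0.6122457981109619) low 386 [ 655.8 -103.5   17.6]
cs zmed ply 6.9 top 60.1 52.8 14 [559.9  -4.6] ((560.4300537109375, -4.596371650695801), (7.508030891418457, 7.488415241241455), 1.085229754447937) low 269 [560.1  -2.5  16.5]
blk zmed ply 8.3 top 47.0 38.2 302 [656.6  76.9] ((656.4568481445312, 76.70808410644531), (56.47865295410156, 35.824134826660156), 32.13173294067383) low 430 [655.8  74.7  30.9]
brg zmed ply 5.8 top 25.3 19.4 66 [574.  127.4] ((574.5436401367188, 127.35746002197266), (29.181955337524414, 28.8726806640625), 46.35528564453125) low 169 [574.5 124.9  14.4]
2.904991002158007
```

View pics/c1.png

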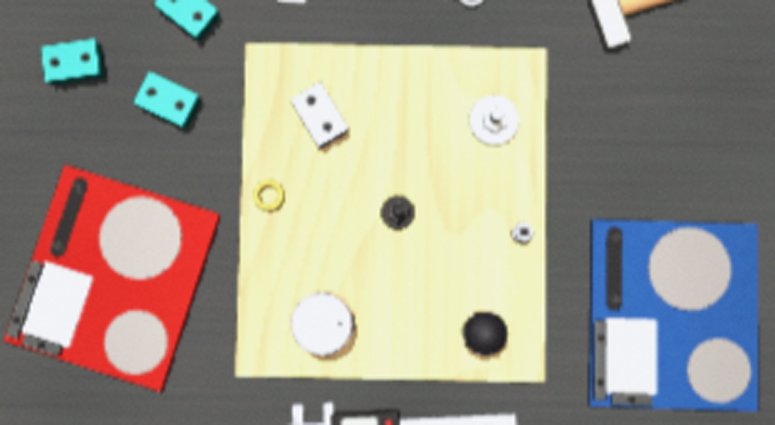

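The crop agrees with the numbers. The pads fit both carriers: blue centre (462.2,-289.1) with yaw -0.7°, red centre (488.8,286.2) with yaw -16.6°. The object tops are also at the right heights. Starting with the large piston, gripped twice crosswise to centre it.

```bash
cat >> h.py <<'E'
def go(p,yaw,flip=True):
    best=None
    for k in ((0,180,-180) if flip else (0,)):
        o=[180,0,yaw+k]; q=bot.ik(list(p),o)
        if q is not None and (best is None or abs(q[5])<abs(best[0])): best=(q[5],o)
    bot.move_pose(list(p),best[1]); return best[1][2]
def z_to(z,v=120):
    p=sensors.sense()["ee_pos"]; q=[float(p[0]),float(p[1]),z]; bot.move_l(q,v)
def st(m=""):
    s=sensors.sense(); print(m,round(s["clock"],1),s["ee_pos"].round(1),s["tool_rot"].round(1),"F",s["force"].round(1),"w",round(s["width"]*85,1),"g",round(s["grip_force"],1),"j6",round(s["qpos"][5]),flush=True)
BL=[(509.0,-304.6),(406.7,-333.4)]; RD=[(529.5,258.4),(423.4,258.9)]
E
python3 - <<'E'
from h import *
bot.grip(1.0,20)
go((445.2,68,140),0); st()
z_to(22); bot.grip(0.0,20); st("g1")
bot.grip(1.0); y=sensors.sense()["tool_rot"][2]
z_to(70); go((445.2,68,70),90); z_to(22); st(); bot.grip(0.0,40); st("g2")
im,d=snap('top'); 
z_to(120); st("lift")
E
```

```text
3.2 [445.3  68.5 140.2] [-1.8e+02 -0.0e+00  1.0e-01] F [-0.1  0.4 -0.2] w 85.0 g 0.0 j6 84
g1 4.7 [445.9  68.4  22.7] [ 1.8e+02 -1.0e-01  0.0e+00] F [-1.4 -0.7  6.1] w 58.4 g 21.0 j6 84
 7.6 [444.9  68.   22.1] [-180.   -0.   90.] F [-0.3 -0.3 -0.1] w 84.9 g 0.0 j6 -6
g2 7.9 [445.8  67.9  23.1] [179.9   0.   90. ] F [-1.2 -0.6  6.7] w 58.4 g 42.6 j6 -6
lift 9.0 [445.1  68.  119.2] [-179.9   -0.    90. ] F [ 0.6 -0.3 -2.8] w 57.9 g 43.3 j6 -6
```

Run:
```python
from h import *
go((*BL[0],120),90); st()
z_to(40); z_to(28.5,30); st("down")
bot.grip(0.95); st("open"); z_to(120); st()
go((445,-150,160),90)
im,d=snap('top','top1'); P=cloud('top',d); z=P[...,2]
t=near(P,*BL[0],45)&(z>60); q=px('top',t,68); print(t.sum(),q.mean(0),cv2.minAreaRect(q.astype(np.float32)),np.median(z[t]))
print(imaging.calibration('side')['position'])
c=cv2.resize(im[225:325,355:445],None,fx=5,fy=5,interpolation=cv2.INTER_CUBIC);cv2.imwrite('pics/c2.png',c[:,:,::-1])
```

```text
10.4 [ 509.1 -303.2  119.7] [-1.80e+02 -1.00e-01  9.01e+01] F [ 0.7 -0.3 -2.1] w 58.1 g 43.3 j6 -42
down 11.7 [ 509.9 -303.7   29.1] [180.   0.  90.] F [-2.5  0.7  4.7] w 58.4 g 44.0 j6 -42
open 12.1 [ 509.7 -303.4   28.3] [-180.   -0.   90.] F [ 0.2  0.4 -0.5] w 80.9 g 0.0 j6 -42
 13.0 [ 509.1 -303.   119.1] [-1.799e+02 -1.000e-01  9.000e+01] F [ 0.1  0.  -0.1] w 81.0 g 0.0 j6 -42
484 [ 509.51985033 -302.05400182] ((509.6727600097656, -302.2073669433594), (59.56331253051758, 59.76575469970703), 26.62108612060547) 68.28875168942625
[112.67809596 559.20145891 505.79941921]
```

View pics/c2.png

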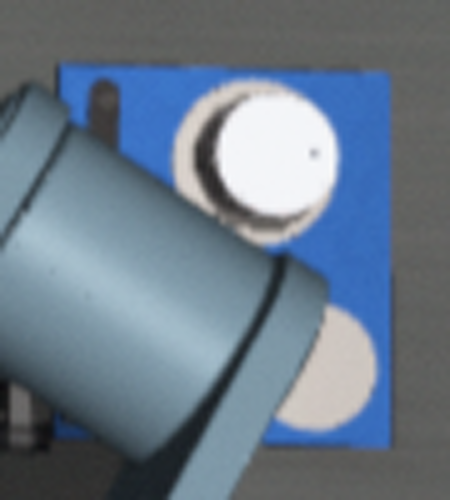

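The large piston stands on the pad but is about 2.5 mm off in y: the arm was still settling, and the camera carries a bias of about 1.3 mm. I'll mend it with settled motions.

```bash
cat >> h.py <<'E'
T=[0,0,0]
_go=go
def go(p,yaw):
    global T
    y=_go(p,yaw); bot.wait(0.25); T=list(p); return y
def z_to(z,v=150):
    T[2]=z; bot.move_l(list(T),v); 
def xy(x,y,v=60):
    T[0]=x;T[1]=y; bot.move_l(list(T),v)
def look(f,n,x,y,r,zt,tol=6):
    im,d=snap(n,f); P=cloud(n,d); z=P[...,2]; t=near(P,x,y,r)&(z>zt-tol)&(z<zt+12); q=px(n,t,zt)
    print("look",n,t.sum(),q.mean(0).round(1),cv2.minAreaRect(q.astype(np.float32)),np.median(z[t]).round(1)); return q.mean(0)
E
python3 - <<'E'
from h import *
bot.grip(1.0)
x,y=509.7,-303.4
go((x,y,110),0); st("above"); z_to(30); bot.wait(.2); st("in"); bot.grip(0,40); bot.wait(.2); st("grip")
z_to(33); xy(509.2,-306); bot.wait(.2); st(); z_to(28.5,30); bot.wait(.2); st("down")
bot.grip(0.95); bot.wait(.2); st("rel"); z_to(110)
go((445,0,250),0); look('top2','top',*BL[0],45,68)
E
```

```text
above 15.5 [ 509.8 -303.1  110.3] [180.  -0.   0.] F [0.6 0.2 0. ] w 85.3 g 0.0 j6 48
in 16.4 [ 510.5 -304.1   31.4] [ 1.799e+02 -1.000e-01  0.000e+00] F [-0.8  0.   0.6] w 85.0 g 0.0 j6 48
grip 17.0 [ 510.1 -303.6   30.8] [180.  -0.   0.] F [-1.2  1.4  5.3] w 58.0 g 43.2 j6 48
 17.7 [ 509.1 -306.    32.9] [-180.    0.   -0.] F [ 0.5 -0.5 -2.4] w 58.2 g 43.3 j6 48
down 18.2 [ 509.8 -306.5   30.4] [ 1.799e+02 -1.000e-01  0.000e+00] F [-4.3  3.2 12. ] w 58.2 g 44.9 j6 48
rel 18.7 [ 509.1 -305.9   28.3] [-180.    0.    0.] F [0.3 1.1 0.4] w 80.8 g 0.0 j6 48
look top 476 [ 509.7 -305.4] ((509.739501953125, -305.8888854980469), (58.71306610107422, 59.04440689086914), 1.110222339630127) 68.3
```

Run:
```python
from h import *
bot.grip(0.6)
go((656.6,-102.9,120),0); z_to(31); bot.wait(.15); st("in"); bot.grip(0,40); bot.wait(.15); st("grip")
z_to(130); go((406.5,-334.3,130),0); st("over"); z_to(45); z_to(36.5,30); bot.wait(.2); st("down")
bot.grip(0.6); bot.wait(.15); st("rel"); z_to(130)
go((445,0,250),0); look('top3','top',*BL[1],20,60)
```

```text
in 23.6 [ 657.8 -103.3   32.7] [179.9  -0.2   0. ] F [-0.4  0.5 -1. ] w 50.9 g 0.0 j6 71
grip 24.2 [ 656.9 -103.    31.6] [180.  -0.   0.] F [-1.5  0.4  5.4] w 9.9 g 39.2 j6 71
over 26.5 [ 407.2 -333.8  130. ] [-1.8e+02 -0.0e+00  1.0e-01] F [-0.  -0.6 -2.4] w 10.2 g 38.9 j6 38
down 27.9 [ 407.2 -335.2   37.5] [ 1.799e+02 -1.000e-01  0.000e+00] F [0.3 0.2 5.8] w 10.5 g 39.5 j6 38
rel 28.5 [ 406.4 -334.3   36.4] [-180.    0.    0.] F [-0.1 -0.1  1. ] w 50.7 g 0.0 j6 38
look top 20 [ 408.  -333.8] ((408.04541015625, -333.8302917480469), (9.671009063720703, 9.910191535949707), 1.1359590291976929) 59.0
```

Run:
```python
from h import *
bot.grip(0.9)
go((656.4,76.1,120),32.1); z_to(16); bot.wait(.15); st("in"); bot.grip(0,60); bot.wait(.15); st("grip")
z_to(120); bot.wait(.1); st("lift"); look('top4b','top',656,77,50,145)
yw=go((418.6,-244.3,120),-0.67); print(yw); st("over"); z_to(35); z_to(22.3,30); bot.wait(.3); st("down")
```

```text
in 33.5 [657.6  76.1  17.6] [ 1.799e+02 -1.000e-01  3.210e+01] F [-0.2  0.1  0.4] w 76.6 g 0.0 j6 54
grip 34.1 [656.8  76.1  16.7] [180.   -0.   32.1] F [-0.8  0.   6. ] w 34.6 g 62.6 j6 54
lift 35.1 [655.1  76.1 117.9] [-179.9    0.2   32.1] F [ 0.2  0.1 -5.1] w 34.5 g 61.5 j6 54
look top 33 [633.3  67. ] ((633.635009765625, 65.68017578125), (10.568812370300293, 29.269001007080078), 25.80988311767578) 140.4
-0.67
over 36.9 [ 419.1 -243.8  119.9] [-180.     0.    -0.6] F [ 0.4  0.8 -4.7] w 34.6 g 61.5 j6 46
down 38.5 [ 418.7 -244.4   22.6] [180.   -0.   -0.7] F [-2.6  1.8  4.6] w 34.6 g 62.6 j6 46
```

```bash
cat >> h.py <<'E'
def push(u,dist,lim,step=0.6):
    u=np.array(u); p=np.array(sensors.sense()["ee_pos"][:2]); c=np.array(T[:2]); tr=[]
    for i in range(int(dist/step)):
        c=c+u*step; T[0],T[1]=map(float,c); bot.move_l(list(T),30); bot.wait(.05)
        s=sensors.sense(); f=-s["force"][:2]@u; tr.append((round(float((s["ee_pos"][:2]-p)@u),1),round(float(f),1)))
        if f>lim: break
    print("push",tr); st()
E
python3 - <<'E'
import h; from h import *
h.T=[418.6,-244.3,22.3]; 
a=np.radians(-0.67); X=np.array([np.cos(a),np.sin(a)]); Y=np.array([-X[1],X[0]])
push(Y,13,18); push(-X,13,16);
E
```

```text
push [(0.1, 1.8), (0.6, 4.2), (1.5, 4.1), (2.2, 5.1), (2.8, 5.3), (3.4, 6.0), (3.9, 5.1), (4.5, 4.8), (5.2, 5.8), (5.7, 4.8), (6.3, 5.4), (6.9, 4.5), (7.5, 4.8), (8.1, 5.5), (8.1, 8.0), (8.2, 9.6), (8.2, 12.3), (8.2, 15.0), (8.2, 16.3), (8.3, 19.6)]
 44.5 [ 419.  -236.1   22.8] [ 1.796e+02 -1.000e-01 -6.000e-01] F [ -3.2 -19.6  -3.6] w 34.8 g 61.9 j6 47
push [(-0.0, -0.2), (0.1, 2.0), (0.2, 3.4), (0.4, 6.0), (0.8, 6.7), (1.2, 6.9), (1.7, 7.5), (2.2, 7.9), (2.8, 7.9), (3.3, 8.0), (3.9, 7.7), (4.5, 7.4), (5.1, 7.9), (5.7, 8.2), (6.3, 8.4), (6.8, 7.0), (7.5, 7.8), (8.1, 7.1), (8.7, 8.8), (9.3, 7.6), (9.9, 7.0)]
 50.8 [ 409.2 -236.1   23.6] [179.6  -0.4  -0.7] F [  6.8 -15.2  -3.6] w 34.8 g 61.9 j6 46
```

Run:
```python
import h; from h import *
a=np.radians(-0.67); X=np.array([np.cos(a),np.sin(a)]); Y=np.array([-X[1],X[0]])
c=np.array([418.6,-244.3])+Y*12-X*12.6; h.T=[*map(float,c),22.3]
push(-X,6,22)
```

```text
push [(0.4, 8.8), (0.5, 10.7), (0.6, 13.2), (0.6, 15.8), (0.7, 18.7), (0.8, 20.6), (1.1, 20.7), (1.3, 21.9), (1.7, 22.7)]
 53.5 [ 407.5 -236.1   24.6] [179.5  -0.8  -0.7] F [22.6 -9.  -6.5] w 34.6 g 61.5 j6 46
```

Run:
```python
import h; from h import *
bot.grip(0.75); bot.wait(.2); st("rel"); p=sensors.sense()["ee_pos"]; h.T=[float(p[0]),float(p[1]),22.3]; z_to(130)
go((445,0,250),0); look('top5','top',410.8,-236.4,40,44)
im=cv2.imread('pics/top5.png'); cv2.imwrite('pics/c3.png',cv2.resize(im[225:325,355:445],None,fx=6,fy=6,interpolation=cv2.INTER_CUBIC))
```

```text
rel 54.0 [ 400.4 -231.8   22.1] [-180.     0.    -0.7] F [ 1.  -0.6  0. ] w 63.4 g 0.0 j6 46
look top 338 [ 410.3 -236.3] ((410.3603515625, -235.27365112304688), (37.04582595825195, 54.507625579833984), 89.8612060546875) 44.2
```

View pics/c3.png

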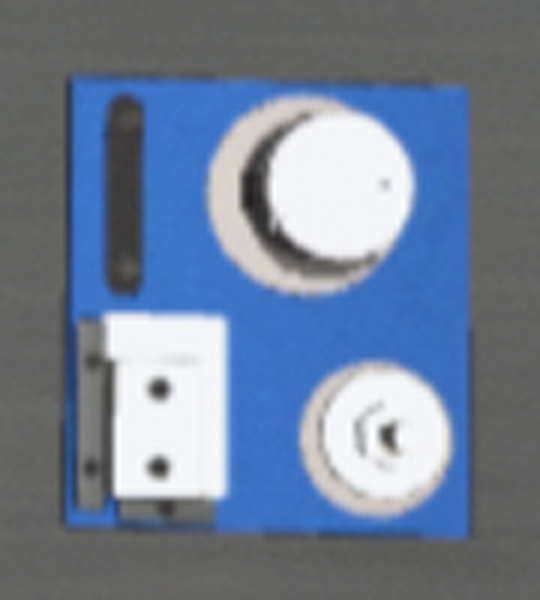

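The blue kit stands right: the block is flush in the corner and the camera puts it within 0.5 mm of home. Now the red kit.

Run:
```python
from h import *
bot.grip(1.0)
go((439.2,-95,120),0); z_to(20); bot.wait(.15); bot.grip(0,35); bot.wait(.15); st("grip")
z_to(120); go((529.3,257.5,120),0); st("over"); z_to(40); z_to(26.2,30); bot.wait(.2); st("down")
bot.grip(0.85); bot.wait(.15); st("rel"); z_to(120)
bot.grip(0.5)
go((559.7,-5.4,120),0); look('top6','top',*RD[0],40,60,10)
z_to(31); bot.wait(.15); bot.grip(0,35); bot.wait(.15); st("grip")
z_to(130); go((423.2,258.0,130),0); z_to(45); z_to(36.7,30); bot.wait(.2); st("down")
bot.grip(0.5); bot.wait(.15); st("rel"); z_to(130)
go((445,-60,250),0); look('top7','top',*RD[1],20,58); look('top7','top',*RD[0],40,60,10)
im=cv2.imread('pics/top7.png'); cv2.imwrite('pics/c4.png',cv2.resize(im[205:315,125:225],None,fx=5,fy=5,interpolation=cv2.INTER_CUBIC))
```

```text
grip 59.1 [439.5 -95.2  20.5] [180.  -0.   0.] F [-0.8 -0.   7. ] w 42.7 g 35.8 j6 63
over 62.2 [529.4 257.1 120.1] [-180.    0.  180.] F [-0.3  0.1 -1.1] w 42.4 g 35.7 j6 -76
down 63.7 [529.3 257.5  26.5] [-180.   -0. -180.] F [-2.5 -1.6  5.6] w 42.6 g 36.2 j6 -76
rel 64.3 [529.3 257.5  26.1] [180.  -0. 180.] F [ 0.6 -0.8  0.6] w 72.1 g 0.0 j6 -76
look top 247 [530.1 255.8] ((529.9775390625, 255.17100524902344), (42.14300537109375, 42.33301544189453), 1.1147785186767578) 57.2
grip 69.5 [560.1  -5.4  31.5] [180.  -0.   0.] F [-0.8  1.   5.6] w 8.6 g 34.3 j6 77
down 74.1 [424.2 258.3  37.5] [ 1.8e+02  1.0e-01 -1.8e+02] F [1.4 0.1 6. ] w 8.3 g 34.7 j6 -72
rel 74.7 [423.1 258.   36.6] [-180.   -0.  180.] F [ 0.1 -0.7 -0.6] w 42.7 g 0.0 j6 -72
look top 16 [424.2 257.3] ((424.2081604003906, 257.32110595703125), (7.3142194747924805, 9.899307250976562), 1.1319738626480103) 57.1
look top 255 [529.7 255.4] ((529.9539794921875, 255.1221923828125), (42.346683502197266, 42.17890930175781), 2.238400459289551) 56.8
```

View pics/c4.png

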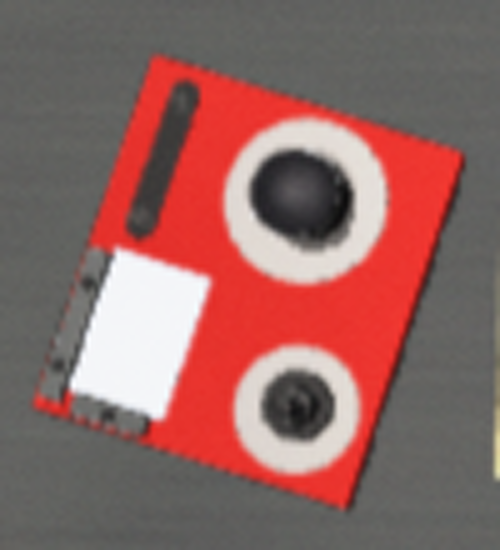

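The red pair stand upright on their pads, with the clamp disc at (298,404) against the pad at (297,409). I'll check the residuals by matching silhouettes of the models.

```bash
cat > sil.py <<'E'
from h import *
def proj(n,W):
    K,t,Rm=cal(n); c=(W-t)@Rm; return np.c_[c[:,0]/c[:,2]*K[0,0]+K[0,2],c[:,1]/c[:,2]*K[1,1]+K[1,2]]
def model(n,x,y,cyl,s=8):
    m=np.zeros((420*s,560*s),np.uint8); a=np.linspace(0,2*np.pi,60)
    for r,z0,z1 in cyl:
        p=np.vstack([proj(n,np.c_[x+r*np.cos(a),y+r*np.sin(a),0*a+z]) for z in(z0,z1)])
        cv2.fillPoly(m,[cv2.convexHull(((p+.5)*s).astype(np.int32))],1)
    v,u=np.nonzero(m); return np.array([u.mean(),v.mean()])/s-.5,len(u)/s/s
def fit(n,mask,x,y,cyl):
    v,u=np.nonzero(mask); c=np.array([u.mean(),v.mean()]); zm=np.mean([k[2] for k in cyl])
    for _ in range(4):
        q,A=model(n,x,y,cyl); d=(ray(n,[c],zm)-ray(n,[q],zm))[0]; x+=d[0];y+=d[1]
    return round(x,1),round(y,1),len(u),round(A)
if __name__=="__main__":
    n='top';im=cv2.imread('pics/top7.png')[:,:,::-1]; P=cloud(n,np.load('pics/top7.npy')); mn=im.min(2).astype(int); mx=im.max(2)
    for nm,(x,y),cyl,r,lo in (("ps",RD[0],[(22,12,60)],38,1),("cs",RD[1],[(18,12,20),(10,20,32),(5,32,58)],27,1),("pl",BL[0],[(30,12,68)],46,0),("cw",BL[1],[(26,12,20),(13,20,32),(6,32,60)],30,0)):
        g=np.zeros(mn.shape,np.uint8); u0=proj(n,np.array([[x,y,12]]))[0]; cv2.circle(g,tuple(u0.round().astype(int)),int(r/2.5),1,-1)
        for th in ((80,110) if lo else (215,235)): 
            m=biggest((g>0)&((mx<th) if lo else (mn>th))); print(nm,th,"pad",x,y,"fit",fit(n,m,x,y,cyl))
E
python3 sil.py
```

```text
ps 80 pad 529.5 258.4 fit (np.float64(530.1), np.float64(255.1), 250, 308)
ps 110 pad 529.5 258.4 fit (np.float64(529.8), np.float64(255.0), 297, 308)
cs 80 pad 423.4 258.9 fit (np.float64(425.2), np.float64(257.2), 122, 171)
cs 110 pad 423.4 258.9 fit (np.float64(425.3), np.float64(256.7), 149, 170)
pl 215 pad 509.0 -304.6 fit (np.float64(512.0), np.float64(-312.1), 431, 584)
pl 235 pad 509.0 -304.6 fit (np.float64(511.8), np.float64(-312.3), 394, 583)
cw 215 pad 406.7 -333.4 fit (np.float64(408.8), np.float64(-336.8), 294, 356)
cw 235 pad 406.7 -333.4 fit (np.float64(409.5), np.float64(-337.0), 230, 356)
```

Red small piston is about 3 mm off its pad centre and the clamp about 2.5 mm off. I'll nudge both to centre.

```bash
python3 - <<'E'
from h import *
bot.grip(1.0)
go((529.3,257.5,110),0); z_to(26.2); bot.wait(.15); bot.grip(0,35); bot.wait(.15); st("grip")
z_to(30); xy(529.0,260.5); z_to(26.2,30); bot.wait(.15); bot.grip(0.85); bot.wait(.15); st("rel"); z_to(110)
bot.grip(0.5); go((423.1,258.0,130),0); z_to(36.7); bot.wait(.15); bot.grip(0,35); bot.wait(.15); st("grip")
z_to(40); xy(421.4,259.9); z_to(36.7,30); bot.wait(.15); bot.grip(0.5); bot.wait(.15); st("rel"); z_to(130)
go((445,-60,250),0); snap('top','top7'); snap('side','side7'); st()
E
python3 sil.py
python3 -c "
import cv2;im=cv2.imread('pics/top7.png');cv2.imwrite('pics/c5.png',cv2.resize(im[150:320,125:445],None,fx=2.5,fy=2.5,interpolation=cv2.INTER_CUBIC))"
```

```text
grip 82.2 [529.7 257.6  26.8] [ 1.8e+02  1.0e-01 -1.8e+02] F [-0.2 -0.7  5.5] w 42.5 g 36.3 j6 -76
rel 83.7 [528.9 260.4  26.1] [-180.   -0.  180.] F [-0.4  0.1 -0. ] w 72.2 g 0.0 j6 -75
grip 87.1 [423.4 258.2  37.3] [ 180.    0. -180.] F [-0.9 -0.4  5. ] w 8.3 g 34.2 j6 -72
rel 88.5 [421.4 259.9  36.6] [-180.   -0.  180.] F [-0.2 -0.1  0.5] w 42.5 g 0.0 j6 -72
 91.8 [445.  -59.8 250. ] [-180.    0.    0.] F [ 0.3 -0.5  0. ] w 42.7 g 0.0 j6 67
ps 80 pad 529.5 258.4 fit (np.float64(529.9), np.float64(258.5), 255, 308)
ps 110 pad 529.5 258.4 fit (np.float64(529.7), np.float64(257.9), 298, 308)
cs 80 pad 423.4 258.9 fit (np.float64(423.8), np.float64(258.8), 122, 170)
cs 110 pad 423.4 258.9 fit (np.float64(423.8), np.float64(258.9), 146, 171)
pl 215 pad 509.0 -304.6 fit (np.float64(512.0), np.float64(-312.1), 431, 584)
pl 235 pad 509.0 -304.6 fit (np.float64(511.9), np.float64(-312.3), 393, 584)
cw 215 pad 406.7 -333.4 fit (np.float64(408.9), np.float64(-336.7), 295, 357)
cw 235 pad 406.7 -333.4 fit (np.float64(409.5), np.float64(-337.0), 230, 356)
```

View pics/c5.png

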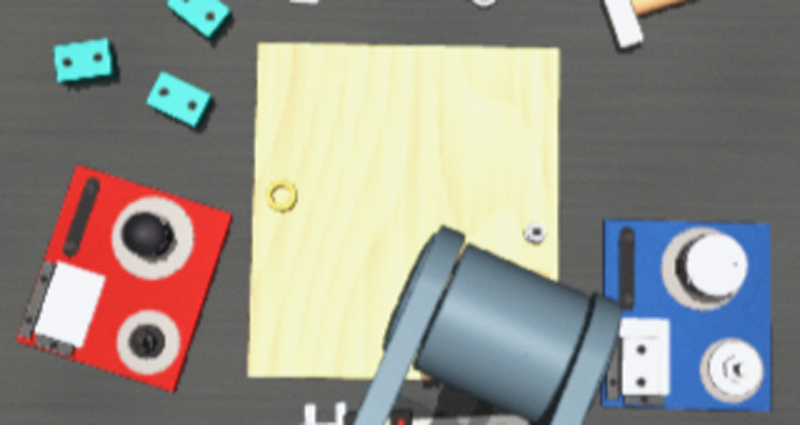

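View pics/side7.png

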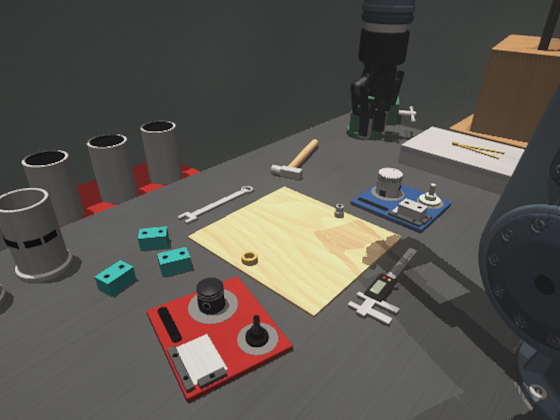

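Everything stands as asked: the red pieces are centred within 0.5 mm, and the bearing at (282,195) is untouched. Last, a gentle confirming press on the block toward both stops with closed fingers.

Run:
```python
import h; from h import *
bot.grip(0)
a=np.radians(-0.67); X=np.array([np.cos(a),np.sin(a)]); Y=np.array([-X[1],X[0]]); H=np.array([409.2,-236.3])
go((*(H-Y*38),80),-0.67); z_to(27); push(Y,14,12,1.2); 
c=np.array(h.T[:2])-Y*8; xy(*map(float,c)); z_to(80)
go((*(H+X*46),80),-0.67); z_to(27); push(-X,14,12,1.2)
c=np.array(h.T[:2])+X*8; xy(*map(float,c)); z_to(130); go((445,0,250),0)
look('top8','top',410.8,-236.4,40,44); st()
im=cv2.imread('pics/top8.png'); cv2.imwrite('pics/c6.png',cv2.resize(im[225:325,355:445],None,fx=6,fy=6,interpolation=cv2.INTER_CUBIC))
```

```text
push [(0.6, -0.0), (2.2, -0.1), (3.5, -0.0), (4.7, -0.5), (5.9, 0.2), (6.4, 3.7), (6.8, 6.7), (7.1, 9.1), (7.4, 10.8), (7.8, 13.6)]
 97.1 [ 409.5 -266.4   28.8] [ 1.796e+02 -1.000e-01 -6.000e-01] F [ -8.1 -13.6   7. ] w 0.2 g 6.8 j6 44
push [(0.4, 0.1), (2.2, 0.9), (3.4, -0.5), (4.6, 0.0), (5.8, 1.0), (6.6, 2.7), (6.8, 5.4), (6.9, 7.8), (7.1, 11.3), (7.2, 14.2)]
 101.9 [ 447.7 -238.    29.1] [179.8  -0.5  -0.7] F [14.2  3.3  2.7] w -0.1 g 7.3 j6 49
look top 335 [ 410.2 -236.3] ((410.3683166503906, -236.5197296142578), (54.42720031738281, 34.70121765136719), 0.030680043622851372) 44.1
 104.4 [444.9  -0.7 249.4] [-1.8e+02  1.0e-01 -1.0e-01] F [0.4 0.5 0.5] w -0.3 g 0.0 j6 75
```

View pics/c6.png

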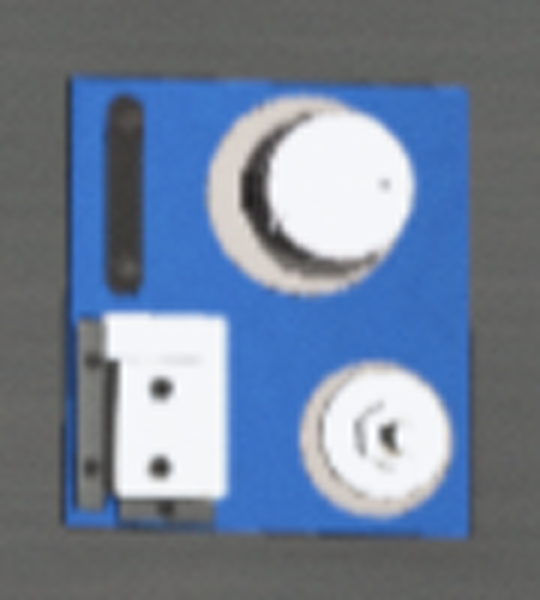

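```bash
python3 -c "
from h import *
job_done()"
```

```text
the job is handed in; nothing more can be done
```

I made up both gauging kits and handed the job in at about 104 s. The setting block is pressed home against both stops, the four pistons and clamps stand within about 1.5 mm of their pad centres by camera, and the brass bearing was not touched.

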